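# Put the applicator into the capped glue vial

## Task

The white glue vial has a loose brass dust cap over its mouth: lift the cap off and stand it on its rim in the empty half of the parts tray. Then take the applicator, the stick with the ball on top of its handle, out of the tool block and push its rod all the way down into the vial, until its collar rests on the vial's rim. Set things down rather than dropping them, and leave the vial, the bottle and the jar beside it and the other two sticks standing where they are.

Things in the scene. Friction and masses are not known exactly. Their poses are not given: they have to be found in the camera images.
- vial: White ceramic glue vial, loose, 0.2 kg, 66 mm high. Origin: centre of its underside, z up. Body 42 mm in diameter up to 38 mm; neck 19 mm in diameter from 49 to 59 mm, flaring to 23 mm at the rim. Bore 9 mm in diameter in the neck (13 mm at the rim, a short funnel); inner floor 14 mm above the underside. The bottle and jar stand close by on either side, roughly along its +y and -y.
- vial_mouth (a point): Centre of the vial's mouth, at rim height, 66 mm above its underside, on its axis.
- cap: Brass dust cap, loose over the vial's mouth at the start: an upside-down cup 34 mm in diameter, 18 mm high (inside 28 mm in diameter, 14 mm deep) with an upright knob 16 mm in diameter, 30 mm high on top (48 mm in all), 60 g. Origin: centre of its open lower rim, z up; on the vial it lies 52 mm above the vial's underside.
- applicator: Upright stick in one of the block's three holes, known by its ball, 40 g. Origin: centre of its collar's underside (resting on the block's top), z up. Below: steel rod 6 mm in diameter, 50 mm long. Above: collar 20 mm in diameter, 4 mm thick; black round handle 14 mm in diameter from 4 to 44 mm; ball 22 mm in diameter centred at 49 mm.
- applicator_tip (a point): Lower end of the applicator's rod, 50 mm below its origin on its axis.
- scriber: Another stick in the block, with the same rod and collar and a square 14 mm black handle with a flat top, 52 mm above the origin. Origin as the applicator's. Leave it.
- brush: Another stick in the block, with the same rod and collar and a black handle tapering from 18 mm to a thin 8 mm end, 50 mm above the origin. Origin as the applicator's. Leave it.
- block: Fixed wooden tool block 56 mm (its x) by 150 mm (its y) by 58 mm high, with three through holes 9 mm in diameter at y = -46, 0 and +46 mm. Origin: centre of its underside. Which stick is in which hole varies.
- tray: Fixed grey parts tray, 106 mm (its x) by 170 mm (its y) outside, walls 4 mm thick and 22 mm high, floor 4 mm, with a divider across the middle (y = 0). The -y half is filled with brass rosettes, the +y half is empty (inside 98 by 79 mm). Origin: centre of its underside.
- tray_empty (a point): Centre of the floor of the tray's empty half, 4 mm above the bench.
- tall_bottle: White bottle 44 mm in diameter and 125 mm high, standing loose about 60 mm from the vial's axis. Origin: centre of its underside. Leave it.
- squat_jar: White jar 52 mm in diameter and 90 mm high, standing loose about 62 mm from the vial's axis across from the bottle. Origin: centre of its underside. Leave it.

How it is judged:
By the outcome, as a careful person would: the job done as asked, in the order asked, and still so for the second after the job is handed in, with the robot touching nothing.
It also fails if it takes over 67 s, if anything falls off the work surface, if the arm or the gripper's body presses on something with over 40 N, if the wrist force passes 120 N, or if a joint passes its speed limit or range.

## Robot

A 6-joint arm with a two-finger parallel gripper is mounted at the origin on the work surface. World frame = base frame: x ahead of the robot, y to its left, z up, the work surface at z = 0. Lengths are in m, angles in rad, forces in N, time in s.
With the tool pointing down it reaches from about 0.3 to 0.85 m from the base axis. Payload 5.4 kg.
Tool frame: the origin (TCP) lies at the very end of the fingers, on their centre line; the grasp point (between the pads) lies 19 mm behind it; z points along the fingers, y is the line along which they close (so a half turn about z gives the same grasp; the last joint's range is limited). The gripper opens to 85 mm and grips with 20 to 120 N. Pads are 22 mm wide; open, the fingers measure 114 mm over their backs; the gripper's body (76 mm by 85 mm) begins 54 mm behind the grasp point. The pads swing forward as they close: fully open they stand 13 mm farther back than shut.
Start: joints at [-1.419, 0.158, 1.597, -0, 1.386, -0.21], TCP at [0.204, -0.538, 0.231] pointing down, gripper open.
Joint ranges: [-2.91, 2.91], [-0.94, 2.29], [0.18, 2.7], [-1.29, 4.43], [0.17, 2.64], [-3, 3]. Speed limits (rad/s): [2.57, 2.57, 3.14, 3.14, 3.14, 3.14].

## Interface

Orientations are given as a unit quaternion [x, y, z, w].
In Python, from cell import * gives the robot as it stands.
- The arm moves only by the tool arm_command, never from a script. Its argument "steps" is a list of rows, each a list of 5 numbers: the finger opening in m, from 0 to 0.0854, then the shift along the tool's x, y, z in m, then the turn about the tool's z in degrees. A call has 1 to 8 rows; each row is the pose to reach, as a shift and turn from the pose commanded when the call began, along the tool's axes at that moment; what a row does not reach only later rows make up. A row lasts 1/12 s, in which the tool goes at most 41.7 mm and 7.16 degrees, less where a joint would pass 70% of its speed; a pose out of reach is approached as far as the arm can. A call with a gripper value outside its range is refused whole. The fingers move at their own pace and stop on an object; "squeeze" is the grip in N (left out, the last holds). Time passes only in rows, so rows that repeat a pose let the fingers close. It gives the time, the measured TCP pose, the force, the opening and the grip force at its end, in the units of the state.
- get_obs(): the state, without advancing time (a new reading comes with each control period).
- capture(name): name is "side" or "top" or "wrist"; returns (picture, depth): 420x560x3 uint8, blue, green, red; 420x560 float32, m along the optical axis (not along the pixel's ray), 0 where there is no reading.
- get_calibration(name): a dict with "vertical_fov" (degrees; the focal length in pixels is half the picture's height over the tangent of half this angle, whatever the lens; pixels are square), "cx", "cy" (the principal point, pixels), "k1" (the pictures are not rectified: a ray, as slopes to the right and down, at radius r is drawn at 1 + k1 r^2 times it, then the intrinsics apply), "origin" and "orientation" of the camera in the world. Camera axes: x right, y down, z forward; pixel columns grow to the right and rows downward; lengths in m; the calibration is good to about 2 mm. A picture is of the moment at which its call begins: read the wrist's pose just before it. get_calibration takes no time and is no camera call; for the wrist camera it gives the pose at the moment of the call.
- finish_job(): hands the job in; it is judged then, once.
The state is a dict: "t": time; "joint_positions": joint angles; "qvel": joint speeds; "tau": joint torques, N m; "eef_pos": TCP position; "tool_rot": TCP orientation; "ft_force": force on the tool from outside, world axes, zero at the start; "moment": the same for the moment, N m; "gripper_width": finger opening in m; "finger_force": force on a finger pad.
Only numpy, scipy, OpenCV 4.12 (cv2) and the standard library are available. Lean on these libraries where they do the work, as an engineer would, in place of code of your own. Each camera call takes 0.05 s, during which the arm holds its last target. There are 200 camera calls.

## Working session

There is one attempt and no reset: what is moved stays moved. The work goes in short steps, Python scripts to look and compute and a tool call to move; the robot and the scene stay as the last step left them, time stands still between calls to the robot, and variables do not carry over. Pictures are saved under pics/ and viewed, at most 10 in all, crops included, and the job is handed in when it is done.

Besides the shell and the picture viewer there is one more tool, called after "Request:" as name(argument=value, ...) on one line, values as JSON. arm_command: Moves the arm, as the interface text tells. Its arguments: {"type":"object","properties":{"steps":{"type":"array","items":{"type":"array","items":{"type":"number"}}},"squeeze":{"type":"number"}},"required":["steps"]}

```bash
mkdir -p pics; ls
cat > h.py <<'E'
from cell import *
import numpy as np, cv2
from scipy.spatial.transform import Rotation as R
def K(c,shape=(420,560)):
    f=shape[0]/2/np.tan(np.radians(c["vertical_fov"])/2); return f
def rays(c,uv):
    f=K(c); d=(np.atleast_2d(uv).astype(float)-[c["cx"],c["cy"]])/f
    s=d.copy()
    for _ in range(20): s=d/(1+c["k1"]*(s**2).sum(1,keepdims=True))
    return np.c_[s,np.ones(len(s))]
def world(c,uv,z=None,depth=None):
    r=rays(c,uv); M=R.from_quat(c["orientation"]).as_matrix(); o=np.array(c["origin"]); w=r@M.T
    t=(z-o[2])/w[:,2] if depth is None else np.asarray(depth)
    return o+w*np.reshape(t,(-1,1))
def proj(c,P):
    M=R.from_quat(c["orientation"]).as_matrix(); q=(np.atleast_2d(P)-c["origin"])@M
    s=q[:,:2]/q[:,2:]; return s*(1+c["k1"]*(s**2).sum(1,keepdims=True))*K(c)+[c["cx"],c["cy"]]
def cloud(c,D):
    v,u=np.mgrid[:D.shape[0],:D.shape[1]]
    return world(c,np.c_[u.ravel(),v.ravel()],depth=D.ravel()).reshape(*D.shape,3)
E
python3 - <<'E'
from h import *
print(get_obs())
for n in ["side","top"]:
    c=get_calibration(n); print(n,c)
    p,d=capture(n); cv2.imwrite(f"pics/{n}0.png",p); np.save(f"{n}0.npy",d)
E
```

```text
pics
{'t': 0.0, 'joint_positions': array([-1.41911438e+00,  1.59085034e-01,  1.59825053e+00,  3.50487272e-05,
        1.38620259e+00, -2.10117302e-01]), 'qvel': array([ 0.00151634,  0.00057871, -0.00109037,  0.00091656, -0.00080556,
        0.00072454]), 'tau': array([ 4.42274286e-04, -3.95995474e+01, -3.31427944e+01, -2.85222959e-04,
        8.28409422e-03, -8.18749175e-07]), 'eef_pos': array([ 0.20341263, -0.53716786,  0.23028752]), 'tool_rot': array([ 9.83682351e-01,  1.79911325e-01,  4.56336139e-05, -9.71831994e-04]), 'ft_force': array([ 0.29409733,  0.85381064, -0.07010129]), 'moment': array([ 0.04413742,  0.02433614, -0.04191541]), 'finger_force': 0.0, 'gripper_width': 0.08523686069734253}
side {'vertical_fov': 57.72774936213549, 'cx': 276.3025895399404, 'cy': 212.91975074893546, 'k1': -0.03670670303485086, 'origin': array([ 0.24444529, -0.38330146,  0.6432647 ]), 'orientation': array([ 0.89413086, -0.28508326,  0.10860813, -0.3278137 ])}
top {'vertical_fov': 52.46352599703221, 'cx': 281.70671753705136, 'cy': 202.86195758410716, 'k1': -0.09616358294370764, 'origin': array([ 0.45623759, -0.00504464,  1.00623324]), 'orientation': array([-0.70506138,  0.70824073, -0.02200546,  0.02827156])}
```

View pics/top0.png

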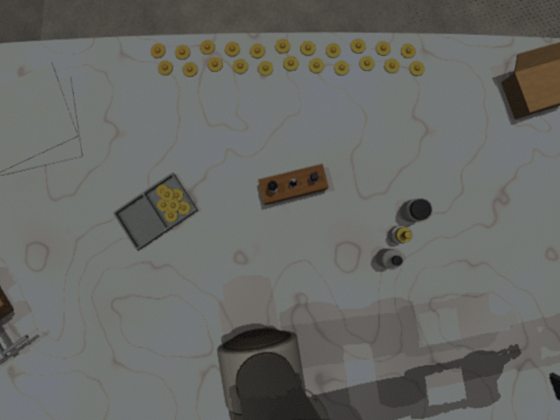

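View pics/side0.png

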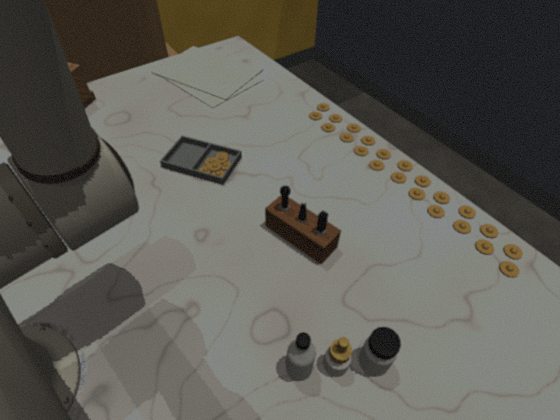

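The top view shows the tray with its empty half at about (137,222) and the block with three sticks at (272,186), (293,183) and (314,177). The jar is at (418,210), the capped vial at (402,235) and the bottle at (391,260). In the side view the ball stick is at (285,190), which is the block's left hole in both views.

```bash
cat > m.py <<'E'
from h import *
# coarse measure from stored top & side
for n in ["top","side"]:
    c=get_calibration(n); p=cv2.imread(f"pics/{n}0.png"); d=np.load(f"{n}0.npy"); W=cloud(c,d)
    hsv=cv2.cvtColor(p,cv2.COLOR_BGR2HSV)
    def box(x0,x1,y0,y1):
        m=np.zeros(d.shape,bool); m[y0:y1,x0:x1]=True; return m
    B={"top":dict(cap=(385,420,222,250),blk=(250,335,158,215),tray=(108,205,165,255)),"side":dict(cap=(322,358,332,375),blk=(255,345,180,265),tray=(155,250,130,190))}[n]
    m=box(*B["cap"])&(hsv[...,1]>110)&(hsv[...,2]>60)&(d>0)
    Q=W[m]; print(n,"cap n",m.sum(),"zmax",Q[:,2].max(),"xy mean",Q[:,:2].mean(0)); k=Q[Q[:,2]>Q[:,2].max()-.012]; print(" knob top",k.mean(0),len(k), Q.min(0),Q.max(0))
    b=box(*B["blk"])&(d>0); 
    for lo,hi in [(.05,.064),(.07,.125)]:
        mm=b&(W[...,2]>lo)&(W[...,2]<hi)
        u=np.argwhere(mm)[:,::-1]
        print(" blk",lo,mm.sum(),cv2.minAreaRect((W[mm][:,:2]*1000).astype(np.float32)))
        nn,L,st,ce=cv2.connectedComponentsWithStats(mm.astype(np.uint8))
        for i in range(1,nn):
            if st[i,4]>5: q=W[L==i]; print("   comp",st[i,4],ce[i],q.mean(0).round(4),q.max(0).round(4))
    t=box(*B["tray"])&(W[...,2]>.014)&(W[...,2]<.03)&(hsv[...,1]<100)&(d>0)
    print(" tray",t.sum(),cv2.minAreaRect((W[t][:,:2]*1000).astype(np.float32)))
E
python3 m.py; python3 -c "
from h import *
c=get_calibration('wrist');print(c)"
```

```text
top cap n 155 zmax 0.105208210242559 xy mean [ 0.45210157 -0.26277719]
 knob top [ 0.45221471 -0.26564272  0.10121838] 44 [ 0.43739829 -0.27947757  0.06540922] [ 0.46826756 -0.25024424  0.10520821]
 blk 0.05 1486 ((569.1834106445312, -21.543601989746094), (56.66363525390625, 150.3274688720703), 13.459872245788574)
   comp 1486 [292.98317631 182.9461642 ] [ 0.5683 -0.0222  0.0587] [0.6134 0.0562 0.0638]
 blk 0.07 184 ((569.9202270507812, -19.166961669921875), (20.537708282470703, 109.4356689453125), 15.353891372680664)
   comp 64 [313.546875 175.609375] [ 0.5784 -0.0653  0.1042] [ 0.5878 -0.058   0.1139]
   comp 32 [292.6875 182.5625] [ 0.5656 -0.021   0.088 ] [ 0.5724 -0.0152  0.1086]
   comp 88 [271.98863636 184.94318182] [0.5577 0.023  0.1145] [0.5686 0.0338 0.121 ]
 tray 658 ((509.5074768066406, 303.0531921386719), (107.77011108398438, 172.88327026367188), 33.8436279296875)
side cap n 322 zmax 0.10147840645639461 xy mean [ 0.44990607 -0.26871891]
 knob top [ 0.45218304 -0.26711035  0.09917218] 83 [ 0.43683534 -0.28231416  0.05906346] [ 0.46795985 -0.25128596  0.10147841]
 blk 0.05
[... 240 characters left out ...]
19256591797), (18.997583389282227, 107.88410949707031), 13.881956100463867)
   comp 162 [284.95061728 194.04320988] [0.5573 0.0191 0.1017] [0.568  0.0307 0.1196]
   comp 98 [302.67346939 210.44897959] [ 0.5677 -0.0249  0.0875] [ 0.5756 -0.0169  0.1096]
   comp 176 [322.16477273 219.82386364] [ 0.5787 -0.069   0.0952] [ 0.5898 -0.0591  0.1123]
 tray 686 ((510.3708801269531, 302.2715148925781), (110.42333984375, 172.78395080566406), 33.1348762512207)
{'vertical_fov': 67.66244960959364, 'cx': 282.3645177033793, 'cy': 207.3610934832652, 'k1': -0.06803136243801572, 'origin': array([ 0.26531818, -0.51436216,  0.37352602]), 'orientation': array([ 0.81538984, -0.56333207, -0.07650663,  0.10928462])}
```

```bash
cat >> h.py <<'E'
def go(x,y,z,xdir=None):
    o=get_obs(); M=R.from_quat(o["tool_rot"]).as_matrix(); s=M.T@(np.array([x,y,z])-o["eef_pos"])
    a=np.degrees(np.arctan2(M[1,0],M[0,0])); turn=0 if xdir is None else (a-xdir+90)%180-90
    print("t",round(o["t"],2),"at",o["eef_pos"].round(4),"xdir",a.round(2),"tilt",np.degrees(np.arccos(-M[2,2])).round(2),"f",o["ft_force"].round(2),"w",round(o["gripper_width"],4),"q6",o["joint_positions"][5].round(2),"-> shift mm",(s*1000).round(1),"turn",round(turn,1))
E
python3 - <<'E'
from h import *
for n in ["top","side"]:
    c=get_calibration(n); d=np.load(f"{n}0.npy"); W=cloud(c,d); x,y,z=W[...,0],W[...,1],W[...,2]
    near=(d>0)&(np.hypot(x-.452,y+.266)<.11)&(np.hypot(x-.452,y+.266)>.025)
    # bottle: z>.105 ; jar: .08-.095 away from bottle
    for lo,hi in [(.108,.135),(.08,.1),(.08,.135)]:
        m=near&(z>lo)&(z<hi); nn,L,st,ce=cv2.connectedComponentsWithStats(m.astype(np.uint8))
        for i in range(1,nn):
            if st[i,4]>8: q=W[L==i]; print(n,lo,st[i,4],ce[i].round(),q.mean(0).round(4),((q.min(0)+q.max(0))/2).round(4),q[:,2].max().round(4))
b=np.array
go(.452,-.266,.20)
E
```

```text
top 0.108 99 [396. 260.] [ 0.3987 -0.2341  0.1244] [ 0.3984 -0.2352  0.1201] 0.1296
top 0.08 377 [421. 208.] [ 0.5078 -0.2981  0.0902] [ 0.5079 -0.2991  0.0878] 0.0954
top 0.08 182 [390. 259.] [ 0.4    -0.2292  0.0878] [ 0.399  -0.2337  0.09  ] 0.0998
top 0.08 377 [421. 208.] [ 0.5078 -0.2981  0.0902] [ 0.5079 -0.2991  0.0878] 0.0954
top 0.08 287 [392. 259.] [ 0.3996 -0.2309  0.1007] [ 0.399  -0.2337  0.1049] 0.1296
side 0.108 226 [303. 341.] [ 0.3989 -0.238   0.1227] [ 0.4004 -0.2369  0.1184] 0.1266
side 0.08 784 [384. 342.] [ 0.5068 -0.3009  0.0893] [ 0.509  -0.3001  0.0865] 0.0929
side 0.08 374 [301. 353.] [ 0.3953 -0.2415  0.0876] [ 0.3997 -0.2368  0.09  ] 0.1
side 0.08 784 [384. 342.] [ 0.5068 -0.3009  0.0893] [ 0.509  -0.3001  0.0865] 0.0929
side 0.08 615 [302. 349.] [ 0.3966 -0.2402  0.1008] [ 0.3997 -0.2368  0.1033] 0.1266
t 0.1 at [ 0.2034 -0.5372  0.2304] xdir 20.73 tilt 0.1 f [ 0.7  -0.35  0.69] w 0.0859 q6 -0.21 -> shift mm [ 328.5 -165.6   30.8] turn 0
```

Request:
arm_command(steps=[[0.06,40,0,0,0]])

```text
t: 0.18
eef_pos: [0.2378, -0.5251, 0.2306]
tool_rot: [0.984, 0.176, -0.002, -0.0]
ft_force: [0.4, -1.3, -0.2]
gripper_width: 0.0755
finger_force: 0.0
```

I gave that shift in mm, but the unit is metres. The per-row cap limited it to 41 mm, so no harm done. From here I use metres.

```bash
python3 -c "
from h import *
go(.452,-.266,.19,-30.4)"
```

```text
t 0.18 at [ 0.2378 -0.5251  0.2306] xdir 20.33 tilt 0.19 f [ 0.45 -1.27 -0.18] w 0.0755 q6 -0.14 -> shift mm [ 291.  -168.6   39.8] turn 50.7
```

Request:
arm_command(steps=[[0.06,0.285,-0.165,0.04,50.7],[0.06,0.285,-0.165,0.04,50.7],[0.06,0.285,-0.165,0.04,50.7],[0.06,0.285,-0.165,0.04,50.7],[0.06,0.285,-0.165,0.04,50.7],[0.06,0.285,-0.165,0.04,50.7],[0.06,0.285,-0.165,0.04,50.7],[0.06,0.285,-0.165,0.04,50.7]])

```text
t: 0.85
eef_pos: [0.4403, -0.2799, 0.193]
tool_rot: [0.965, -0.261, -0.0, 0.0]
ft_force: [0.2, 0.5, 0.1]
gripper_width: 0.0599
finger_force: 0.0
```

Request:
arm_command(steps=[[0.06,0,0,0,0],[0.06,0,0,0,0],[0.06,0,0,0,0],[0.06,0,0,0,0]])

```text
t: 1.18
eef_pos: [0.4392, -0.2823, 0.1935]
tool_rot: [0.966, -0.259, -0.0, 0.0]
ft_force: [0.2, -0.3, 0.2]
gripper_width: 0.0598
finger_force: 0.0
```

```bash
python3 -c "
from h import *
go(.452,-.266,.19,-30.4)
c=get_calibration('wrist'); p,d=capture('wrist'); print(c['origin'],c['orientation'])
for P in [(.452,-.266,.1)]: print(proj(c,P))
np.save('w1.npy',d); cv2.imwrite('pics/w1.png',p)"
```

```text
t 1.18 at [ 0.4392 -0.2823  0.1935] xdir -30.02 tilt 0.02 f [ 0.2  -0.31  0.17] w 0.0598 q6 1.29 -> shift mm [  2.9 -20.5   3.4] turn 0.4
[ 0.49643944 -0.31624626  0.33656356] [-0.4951384   0.85850376  0.11538391 -0.06705078]
[[254.94253271 205.81404342]]
```

View pics/w1.png

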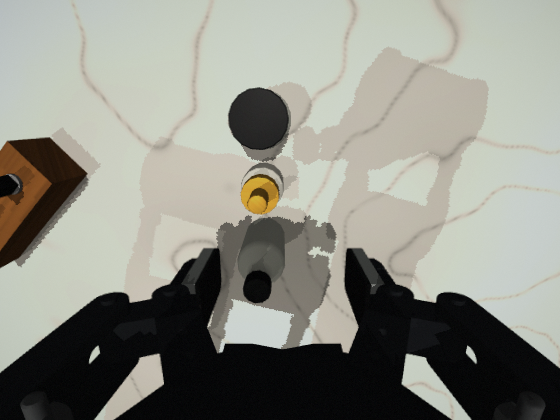

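The wrist view shows the knob top at about (258,202), the bottle cap at (257,287) and the jar lid at (258,118). They line up along the tool's x axis. Next I refine the knob position.

```bash
python3 -c "
from h import *
c=get_calibration('wrist'); p=cv2.imread('pics/w1.png'); d=np.load('w1.npy'); W=cloud(c,d)
hsv=cv2.cvtColor(p,cv2.COLOR_BGR2HSV)
m=(hsv[...,1]>120)&(d>0); m[:,:225]=0; m[:,300:]=0; m[:160]=0; m[235:]=0
for lo,hi in [(.093,.107),(.066,.074)]:
    k=m&(W[...,2]>lo)&(W[...,2]<hi); v,u=np.nonzero(k)
    (cx,cy),r=cv2.minEnclosingCircle(np.c_[u,v].astype(np.float32)); zz=np.median(W[k][:,2])
    print(k.sum(),(cx,cy),r,zz,world(c,[(cx,cy)],z=.1 if lo>.08 else .07),W[k].mean(0))
go(.452,-.266,.19,-30.4)
"
```

```text
328 (257.0882263183594, 203.08824157714844) 10.330704689025879 0.10028960628583711 [[ 0.45299369 -0.26877297  0.1       ]] [ 0.45291135 -0.26873104  0.09988687]
705 (259.6182861328125, 194.63978576660156) 19.12211799621582 0.07054894777102017 [[ 0.45290371 -0.2685978   0.07      ]] [ 0.45515462 -0.27089683  0.0704963 ]
t 1.23 at [ 0.4391 -0.2825  0.1935] xdir -30.06 tilt 0.02 f [-0.23 -0.25 -0.84] w 0.0602 q6 1.29 -> shift mm [  2.9 -20.8   3.5] turn 0.3
```

Request:
arm_command(steps=[[0.05,0.004,-0.0193,0,0.3],[0.05,0.004,-0.0193,0.02,0.3],[0.05,0.004,-0.0193,0.05,0.3],[0.05,0.004,-0.0193,0.08,0.3],[0.05,0.004,-0.0193,0.105,0.3],[0.05,0.004,-0.0193,0.115,0.3],[0.05,0.004,-0.0193,0.119,0.3],[0.05,0.004,-0.0193,0.119,0.3]])

```text
t: 1.9
eef_pos: [0.4525, -0.2672, 0.0743]
tool_rot: [0.965, -0.262, -0.0, -0.0]
ft_force: [-0.4, -0.2, 0.1]
gripper_width: 0.05
finger_force: 0.0
```

Request:
arm_command(steps=[[0.025,0,0,0,0],[0.025,0,0,0,0],[0.025,0,0,0,0]])

```text
t: 2.15
eef_pos: [0.4539, -0.2675, 0.0761]
tool_rot: [0.965, -0.261, 0.001, 0.001]
ft_force: [0.2, 1.0, -0.2]
gripper_width: 0.0249
finger_force: 0.0
```

```bash
python3 -c "
from h import *
go(.4525,-.268,.0735,-30.4)
c=get_calibration('wrist'); p,d=capture('wrist'); 
np.save('w2.npy',d); cv2.imwrite('pics/w2.png',p)"
```

```text
t 2.15 at [ 0.4539 -0.2675  0.0761] xdir -30.27 tilt 0.18 f [ 0.17  1.   -0.24] w 0.0249 q6 1.34 -> shift mm [-0.9  1.1  2.6] turn 0.1
```

View pics/w2.png

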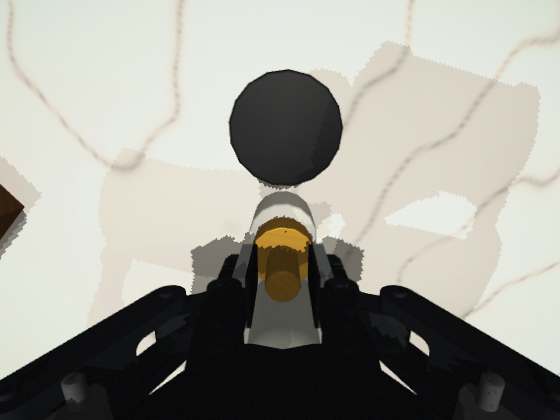

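The knob, at about (283,280), sits between the two fingers. I close on it gently.

Request:
arm_command(steps=[[0.01,0,0,0.001,0],[0.01,0,0,0.001,0],[0.01,0,0,0.001,0],[0.01,0,0,0.001,0],[0.01,0,0,0.001,0]], squeeze=30)

```text
t: 2.62
eef_pos: [0.4536, -0.2672, 0.0747]
tool_rot: [0.965, -0.261, 0.001, 0.001]
ft_force: [-1.2, 0.9, 4.5]
gripper_width: 0.0146
finger_force: 29.2
```

Request:
arm_command(steps=[[0.01,0,0,-0.003,0],[0.01,0,0,-0.008,0],[0.01,0,0,-0.015,0],[0.01,0,0,-0.03,0],[0.01,0,0,-0.05,0],[0.01,0,0,-0.08,0],[0.01,0,0,-0.11,0],[0.01,0,0,-0.11,0]])

```text
t: 3.28
eef_pos: [0.4559, -0.2692, 0.1908]
tool_rot: [0.965, -0.261, 0.005, 0.003]
ft_force: [-0.2, -0.9, 1.0]
gripper_width: 0.0146
finger_force: 29.2
```

```bash
python3 -c "
from h import *
go(.487,.337,.12,-56.5)
go(.487,.337,.12,33.5)
for n in ['wrist','top','side']:
    c=get_calibration(n); p,d=capture(n); np.save(n+'3.npy',d); cv2.imwrite('pics/%s3.png'%n,p)
    print(n,c['origin'],c['orientation'])
"
```

```text
t 3.28 at [ 0.4559 -0.2692  0.1908] xdir -30.25 tilt 0.7 f [-0.16 -0.93  0.99] w 0.0146 q6 1.34 -> shift mm [-279.4 -539.5   66. ] turn 26.2
t 3.28 at [ 0.4559 -0.2692  0.1908] xdir -30.25 tilt 0.7 f [-0.16 -0.93  0.99] w 0.0146 q6 1.34 -> shift mm [-279.4 -539.5   66. ] turn -63.8
wrist [ 0.51171743 -0.3022035   0.33470534] [-0.4936405   0.8602568   0.10984711 -0.06489155]
top [ 0.45623759 -0.00504464  1.00623324] [-0.70506138  0.70824073 -0.02200546  0.02827156]
side [ 0.24444529 -0.38330146  0.6432647 ] [ 0.89413086 -0.28508326  0.10860813 -0.3278137 ]
```

View pics/wrist3.png

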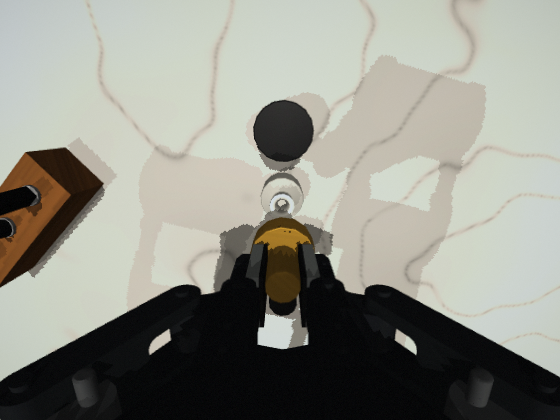

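The cap is lifted and the vial's mouth is at (283,202). I measure the mouth and compare the objects with the starting views, then carry the cap to the tray.

```bash
cat > mouth.py <<'E'
from h import *
import sys
def mouth(n,tag,win,c):
    p=cv2.imread(f'pics/{tag}.png'); d=np.load(f'{tag}.npy'); W=cloud(c,d); x0,x1,y0,y1=win
    k=(W[...,2]>.060)&(W[...,2]<.072)&(d>0); mk=np.zeros_like(k); mk[y0:y1,x0:x1]=k[y0:y1,x0:x1]
    v,u=np.nonzero(mk)
    if len(u)<4: print(n,"few",len(u)); return
    (cx,cy),r=cv2.minEnclosingCircle(np.c_[u,v].astype(np.float32))
    print(n,"rim",len(u),(round(cx,1),round(cy,1)),round(r,1),world(c,[(cx,cy)],z=.066).round(4),W[mk].mean(0).round(4))
E
python3 - <<'E'
from mouth import *
c=get_calibration('wrist'); mouth('wrist','wrist3',(260,306,180,222),c)
for n in ['top','side']:
    cc=get_calibration(n); u,v=proj(cc,[(.4525,-.268,.066)])[0].astype(int); print(n,u,v)
    mouth(n,n+'3',(u-9,u+10,v-9,v+10),cc)
    p=cv2.imread(f'pics/{n}3.png'); cv2.imwrite(f'pics/{n}3c.png',cv2.resize(p[v-50:v+50,u-60:u+60],None,fx=4,fy=4))
p=cv2.imread('pics/wrist3.png')[170:230,250:320]; g=cv2.cvtColor(p,cv2.COLOR_BGR2GRAY); print(g[20:50:2,20:50:2])
E
```

```text
wrist rim 35 (281.5, 206.4) 11.5 [[ 0.4493 -0.2645  0.066 ]] [ 0.4492 -0.2628  0.0603]
top 404 234
top rim 66 (403.4, 234.3) 4.9 [[ 0.4521 -0.2658  0.066 ]] [ 0.452  -0.2664  0.0658]
side 340 350
side rim 128 (339.8, 350.2) 7.3 [[ 0.4523 -0.2666  0.066 ]] [ 0.4531 -0.266   0.0646]
[[198 202 202 203 203 180 180 181 181 179 178 177 175 174 187]
 [199 201 201 182 135  94  93 109 144 174 175 175 173 172 171]
 [200 201 160  97 138 172 198 181 102 109 166 173 171 170 169]
 [196 176 168 217 217 216 217 217 217 211 107 169 169 167 168]
 [195 151 216 216 210 143 188 199 214 217 212 153 165 165 164]
 [191 217 216 190  89 202 201 167 125 215 217 210 161 163 164]
 [146 217 206  93 203 204 202 203  83 161 217 215 159 157 163]
 [216 216 190  87 194 204 194  85  77 105 215 217 170 161 176]
 [217 217 189 101  86 157  86  85  92 132 216 216 192 174 173]
 [208 217 202 122 103  74  97  99 118 160 217 216 178 171 173]
 [177 210 117  99  75  74  74 124 100 210 216 210 170 171 175]
 [111 125 126 118 102  89  89 100 119 211 208 189 184 177 214]
 [122 123 125 127 126 122 122 129 137 126 126 185 183 213 215]
 [121 123 122 121 123 119 121 122 120 116 117 174 209 188 190]
 [121 116 110  68  51  51  51  52  55  63  97  96 180 189 188]]
```

Request:
arm_command(steps=[[0.01,-0.13,-0.27,0,-50],[0.01,-0.13,-0.27,0,-50],[0.01,-0.13,-0.27,0,-50],[0.01,-0.13,-0.27,0,-50],[0.01,-0.13,-0.27,0,-50],[0.01,-0.13,-0.27,0,-50],[0.01,-0.13,-0.27,0,-50],[0.01,-0.13,-0.27,0,-50]])

```text
t: 4.1
eef_pos: [0.475, 0.0378, 0.1816]
tool_rot: [0.984, 0.176, -0.002, -0.002]
ft_force: [0.2, -0.1, 0.2]
gripper_width: 0.0146
finger_force: 29.5
```

```bash
python3 -c "
from h import *
go(.487,.337,.12,33.5)"
```

```text
t 4.1 at [0.475  0.0378 0.1816] xdir 20.29 tilt 0.28 f [ 0.24 -0.09  0.21] w 0.0146 q6 1.04 -> shift mm [ 115.2 -276.3   62.5] turn -13.2
```

Request:
arm_command(steps=[[0.01,0.115,-0.276,0,-13.2],[0.01,0.115,-0.276,0,-13.2],[0.01,0.115,-0.276,0,-13.2],[0.01,0.115,-0.276,0.02,-13.2],[0.01,0.115,-0.276,0.04,-13.2],[0.01,0.115,-0.276,0.07,-13.2],[0.01,0.115,-0.276,0.1,-13.2],[0.01,0.115,-0.276,0.11,-13.2]])

```text
t: 4.77
eef_pos: [0.4916, 0.3275, 0.0799]
tool_rot: [0.959, 0.284, 0.001, -0.0]
ft_force: [0.6, -0.3, -1.0]
gripper_width: 0.015
finger_force: 29.6
```

Request:
arm_command(steps=[[0.01,0,0,0.0,0],[0.01,0,0,0,0],[0.01,0,0,0,0],[0.01,0,0,0,0]])

```text
t: 5.1
eef_pos: [0.4932, 0.3248, 0.0832]
tool_rot: [0.959, 0.283, 0.002, 0.0]
ft_force: [-0.1, 0.4, -0.2]
gripper_width: 0.0145
finger_force: 29.6
```

```bash
python3 -c "
from h import *
go(.487,.337,.028,33.5)
for n in ['side','wrist']:
    p,d=capture(n); cv2.imwrite('pics/%s4.png'%n,p); np.save(n+'4.npy',d)
    if n=='side': cv2.imwrite('pics/side4c.png',cv2.resize(p[90:210,120:270],None,fx=4,fy=4))
"
```

```text
t 5.1 at [0.4932 0.3248 0.0832] xdir 32.84 tilt 0.19 f [-0.1   0.39 -0.17] w 0.0145 q6 1.38 -> shift mm [  1.2 -13.6  55.2] turn -0.7
```

View pics/side4c.png

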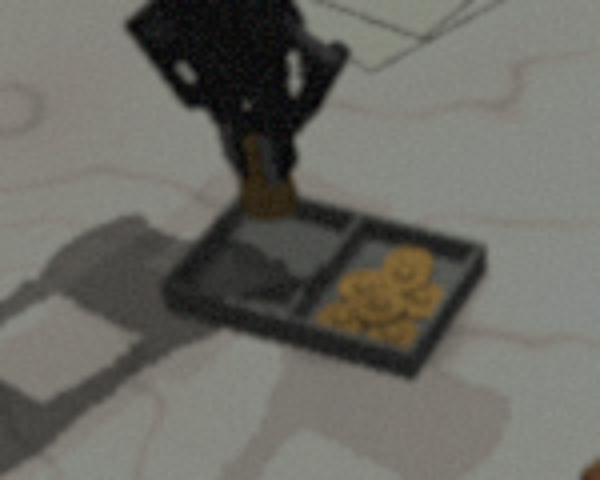

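The cap hangs upright over the empty half. I lower it to just above the floor, then go down in small steps until it touches.

Request:
arm_command(steps=[[0.01,0.001,-0.0135,0.01,-0.7],[0.01,0.001,-0.0135,0.025,-0.7],[0.01,0.001,-0.0135,0.038,-0.7],[0.01,0.001,-0.0135,0.046,-0.7],[0.01,0.001,-0.0135,0.05,-0.7],[0.01,0.001,-0.0135,0.052,-0.7],[0.01,0.001,-0.0135,0.053,-0.7],[0.01,0.001,-0.0135,0.053,-0.7]])

```text
t: 5.87
eef_pos: [0.4855, 0.3375, 0.0285]
tool_rot: [0.957, 0.289, 0.0, -0.0]
ft_force: [0.9, 0.2, 0.2]
gripper_width: 0.0148
finger_force: 29.6
```

Request:
arm_command(steps=[[0.01,0,0,0.001,0],[0.01,0,0,0.001,0],[0.01,0,0,0.001,0]])

```text
t: 6.12
eef_pos: [0.4853, 0.3375, 0.0276]
tool_rot: [0.957, 0.289, 0.0, -0.0]
ft_force: [-0.0, -0.3, -0.4]
gripper_width: 0.0149
finger_force: 29.6
```

Request:
arm_command(steps=[[0.01,0,0,0.001,0],[0.01,0,0,0.001,0],[0.01,0,0,0.001,0]])

```text
t: 6.37
eef_pos: [0.4855, 0.3375, 0.0268]
tool_rot: [0.957, 0.289, 0.0, -0.0]
ft_force: [-0.8, -0.2, 4.6]
gripper_width: 0.0148
finger_force: 29.9
```

It touched at 4.6 N. I open and retreat upward.

Request:
arm_command(steps=[[0.02,0,0,0,0],[0.025,0,0,0,0],[0.035,0,0,0,0],[0.04,0,0,0,0],[0.04,0,0,0,0]])

```text
t: 6.78
eef_pos: [0.485, 0.3374, 0.026]
tool_rot: [0.957, 0.289, -0.0, 0.0]
ft_force: [-0.5, 0.3, 1.1]
gripper_width: 0.04
finger_force: 0.0
```

Request:
arm_command(steps=[[0.045,0,0,-0.005,0],[0.045,0,0,-0.02,0],[0.045,0,0,-0.05,0],[0.045,0,0,-0.09,0],[0.045,0,0,-0.13,0],[0.045,0,0,-0.16,0],[0.045,0,0,-0.16,0],[0.045,0,0,-0.16,0]])

```text
t: 7.45
eef_pos: [0.4866, 0.3381, 0.1894]
tool_rot: [0.957, 0.289, 0.003, -0.0]
ft_force: [-0.1, 0.1, 0.4]
gripper_width: 0.0453
finger_force: 0.0
```

```bash
python3 -c "
from h import *
go(.559,.023,.17,103.6)
c=get_calibration('wrist'); p,d=capture('wrist'); cv2.imwrite('pics/wrist5.png',p); np.save('wrist5.npy',d)
W=cloud(c,d); hsv=cv2.cvtColor(p,cv2.COLOR_BGR2HSV)
for lo,hi in [(.045,.06),(.015,.03)]:
    k=(d>0)&(hsv[...,1]>110)&(W[...,2]>lo)&(W[...,2]<hi)&(np.hypot(W[...,0]-.487,W[...,1]-.337)<.035)
    q=W[k]; print(k.sum(), q.mean(0).round(4) if k.sum() else '', q[:,2].max() if k.sum() else '')
"
```

```text
t 7.45 at [0.4866 0.3381 0.1894] xdir 33.63 tilt 0.34 f [-0.12  0.13  0.37] w 0.0453 q6 1.39 -> shift mm [-114.4  302.4   19. ] turn -70.0
237 [0.485  0.337  0.0519] 0.05454115757481193
571 [0.4874 0.3386 0.0225] 0.0293047455369157
```

The cap is standing, with its knob top at 52 mm over the middle of the empty half. Next is the applicator.

Request:
arm_command(steps=[[0.05,-0.114,0.302,0,-70],[0.05,-0.114,0.302,0,-70],[0.05,-0.114,0.302,0,-70],[0.05,-0.114,0.302,0,-70],[0.05,-0.114,0.302,0,-70],[0.05,-0.114,0.302,0,-70],[0.05,-0.114,0.302,0,-70],[0.05,-0.114,0.302,0,-70]])

```text
t: 8.17
eef_pos: [0.5524, 0.038, 0.184]
tool_rot: [0.729, 0.685, -0.001, -0.002]
ft_force: [0.5, 0.7, -0.6]
gripper_width: 0.0502
finger_force: 0.0
```

```bash
python3 -c "
from h import *
go(.559,.023,.18,103.6)"
```

```text
t 8.17 at [0.5524 0.038  0.184 ] xdir 86.47 tilt 0.23 f [ 0.5   0.73 -0.55] w 0.0502 q6 -0.09 -> shift mm [-14.6   7.5   4. ] turn -17.1
```

Request:
arm_command(steps=[[0.05,0,0,0,-12.7],[0.05,0,0,0,-12.7],[0.05,0,0,0,-12.7],[0.05,0,0,0,-12.7],[0.05,0,0,0,-12.7]])

```text
t: 8.58
eef_pos: [0.553, 0.0401, 0.1851]
tool_rot: [0.651, 0.759, -0.001, -0.001]
ft_force: [-0.1, -0.6, -1.0]
gripper_width: 0.0501
finger_force: 0.0
```

```bash
python3 -c "
from h import *
go(.559,.023,.18,103.6)
c=get_calibration('wrist'); p,d=capture('wrist'); cv2.imwrite('pics/wrist6.png',p); np.save('wrist6.npy',d)
W=cloud(c,d); print(proj(c,[(.559,.023,.107)]))
for n,P in [('app',(.559,.023)),('mid',(.570,-.0216)),('far',(.581,-.066))]:
    k=(d>0)&(W[...,2]>.068)&(np.hypot(W[...,0]-P[0],W[...,1]-P[1])<.018); v,u=np.nonzero(k)
    if len(u): q=W[k]; t=q[q[:,2]>q[:,2].max()-.012]; print(n,k.sum(),u.mean(),v.mean(),((q.min(0)+q.max(0))/2).round(4),t.mean(0).round(4),q.max(0).round(4))
"
```

```text
t 8.58 at [0.553  0.0401 0.1851] xdir 98.73 tilt 0.12 f [-0.13 -0.65 -0.99] w 0.0501 q6 -0.3 -> shift mm [-17.8   3.4   5. ] turn -4.9
[[288.16184919 237.61904209]]
app 809 286.7997527812114 236.4202719406675 [0.5581 0.0226 0.0938] [0.5578 0.024  0.1147] [0.5687 0.0329 0.1193]
mid 410 290.5780487804878 276.2268292682927 [ 0.5687 -0.0198  0.0884] [ 0.5684 -0.0198  0.1022] [ 0.5765 -0.0147  0.1087]
far 626 294.62939297124603 327.6261980830671 [ 0.579  -0.0657  0.0901] [ 0.5786 -0.0636  0.1084] [ 0.5866 -0.0588  0.1122]
```

View pics/wrist6.png

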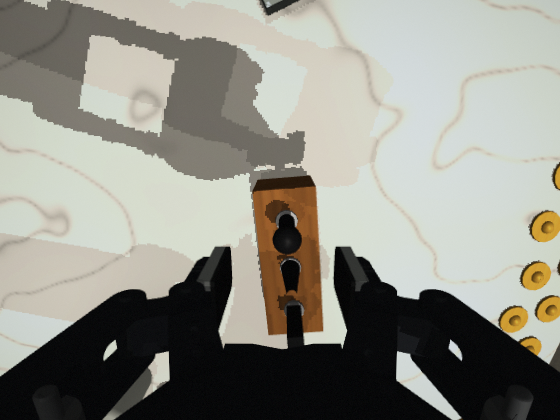

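The ball is at (287,237), with the brush and then the scriber below it in the picture. I descend around the handle, with the fingers closing across the block.

Request:
arm_command(steps=[[0.045,-0.0177,0.0026,0,-4.9],[0.045,-0.0177,0.0026,0.02,-4.9],[0.045,-0.0177,0.0026,0.05,-4.9],[0.045,-0.0177,0.0026,0.08,-4.9],[0.045,-0.0177,0.0026,0.1,-4.9],[0.045,-0.0177,0.0026,0.112,-4.9],[0.045,-0.0177,0.0026,0.116,-4.9],[0.045,-0.0177,0.0026,0.116,-4.9]])

```text
t: 9.3
eef_pos: [0.5586, 0.0229, 0.0696]
tool_rot: [0.618, 0.787, -0.0, -0.001]
ft_force: [-0.1, 0.5, 0.2]
gripper_width: 0.0451
finger_force: 0.0
```

Request:
arm_command(steps=[[0.03,0,0,0,0],[0.03,0,0,0,0],[0.03,0,0,0,0]])

```text
t: 9.55
eef_pos: [0.5603, 0.0224, 0.0718]
tool_rot: [0.618, 0.787, 0.001, 0.001]
ft_force: [0.4, -0.4, -0.0]
gripper_width: 0.0299
finger_force: 0.0
```

```bash
python3 -c "
from h import *
go(.5582,.023,.066,103.6)
p,d=capture('wrist'); cv2.imwrite('pics/wrist7.png',p)"
```

```text
t 9.55 at [0.5603 0.0224 0.0718] xdir 103.73 tilt 0.17 f [ 0.41 -0.4  -0.01] w 0.0299 q6 -0.42 -> shift mm [ 1.1 -1.9  5.8] turn 0.1
```

View pics/wrist7.png

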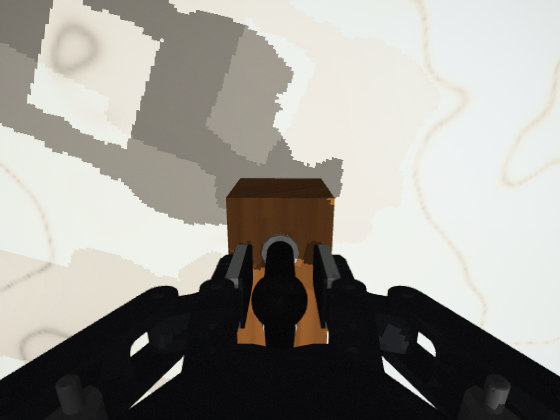

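The handle, with the ball at about (280,300), lies between the pads. I lower 5 mm more, shift 1.5 mm, and close.

Request:
arm_command(steps=[[0.03,0,-0.0015,0.003,0],[0.03,0,-0.0015,0.005,0],[0.01,0,-0.0015,0.005,0],[0.01,0,-0.0015,0.005,0],[0.01,0,-0.0015,0.005,0],[0.01,0,-0.0015,0.005,0],[0.01,0,-0.0015,0.005,0]], squeeze=40)

```text
t: 10.18
eef_pos: [0.5574, 0.0222, 0.0651]
tool_rot: [0.617, 0.787, -0.0, -0.0]
ft_force: [-0.1, -0.5, -0.7]
gripper_width: 0.0166
finger_force: 38.2
```

Request:
arm_command(steps=[[0.01,0,0,-0.003,0],[0.01,0,0,-0.01,0],[0.01,0,0,-0.025,0],[0.01,0,0,-0.045,0],[0.01,0,0,-0.075,0],[0.01,0,0,-0.11,0],[0.01,0,0,-0.13,0],[0.01,0,0,-0.13,0]])

```text
t: 10.85
eef_pos: [0.5613, 0.0216, 0.2023]
tool_rot: [0.617, 0.787, 0.003, 0.005]
ft_force: [1.4, 0.1, -0.1]
gripper_width: 0.0168
finger_force: 38.3
```

```bash
python3 -c "
from h import *
go(.4522,-.2664,.2,-30.4)"
```

```text
t 10.85 at [0.5613 0.0216 0.2023] xdir 103.74 tilt 0.69 f [ 1.35  0.11 -0.1 ] w 0.0168 q6 -0.42 -> shift mm [-253.8 -174.4    1.6] turn -45.9
```

The opening reads 16.6 mm on a 14 mm handle, so I check how the stick sits in the hand before I go on.

```bash
python3 -c "
from h import *
o=get_obs(); print(o['eef_pos'])
P=o['eef_pos']
out=[]
for n in ['side','wrist']:
    c=get_calibration(n); p,d=capture(n); cv2.imwrite('pics/%s8.png'%n,p); np.save(n+'8.npy',d)
    t=proj(c,[P,P-[0,0,.058]])
    print(n,t)
    u,v=t.mean(0).astype(int); v=min(v,370); h=50 if n=='side' else 100
    u0,v0=max(u-h,0),max(min(v-h,420-2*h),0)
    print(u0,v0); out.append(cv2.resize(p[v0:v0+2*h,u0:u0+2*h],(390,390),interpolation=cv2.INTER_CUBIC))
cv2.imwrite('pics/pair8.png',np.hstack(out))
"
```

```text
[0.5612704  0.02160959 0.20234676]
side [[287.32720095 153.01929635]
 [286.42377129 176.77798418]]
236 114
wrist [[286.8460482  263.81819385]
 [285.08394734 225.50919043]]
185 144
```

View pics/pair8.png

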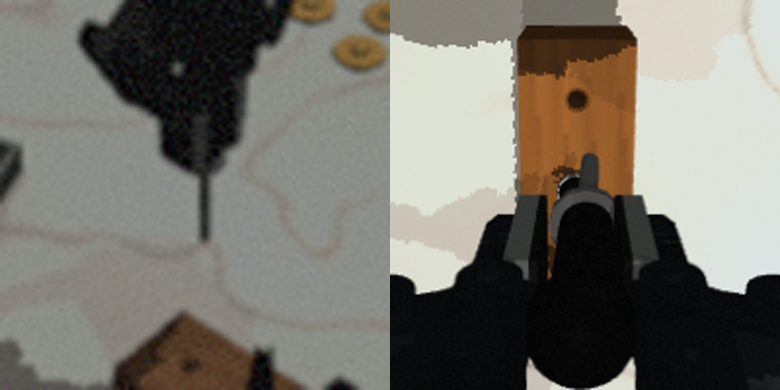

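```bash
cat > rod.py <<'E'
from h import *
def rod(n,d,c,o,v=True):
    "points of the stick below the fingers, tool axes (mm): centre by z slice; camera direction in tool axes"
    M=R.from_quat(o["tool_rot"]).as_matrix(); W=cloud(c,d); T=((W-o["eef_pos"])@M)*1000
    k=(d>0)&(np.hypot(T[...,0],T[...,1])<14)&(T[...,2]>3)&(T[...,2]<70); q=T[k]
    vu=np.argwhere(k)
    cam=(np.array(c["origin"])-o["eef_pos"])@M*1000
    print(n,"cam in tool",cam.round(0),len(q))
    for z in range(3,70,6):
        s=q[(q[:,2]>=z)&(q[:,2]<z+6)]
        if len(s)>2: print("  z",z,len(s),s.mean(0).round(1),"x",s[:,0].min().round(1),s[:,0].max().round(1),"y",s[:,1].min().round(1),s[:,1].max().round(1))
E
python3 - <<'E'
from rod import *
o=get_obs(); print(o["eef_pos"])
for n in ["side","wrist"]: rod(n,np.load(n+"8.npy"),get_calibration(n),o)
E
```

```text
[0.55837941 0.02206184 0.19676096]
side cam in tool [-320. -400. -447.] 49
  z 9 7 [-1.9  4.  11.9] x -4.3 0.1 y 2.6 6.0
  z 15 8 [-2.4  4.4 18. ] x -4.1 0.2 y 3.0 5.5
  z 21 7 [-2.   4.4 24.1] x -4.4 -0.0 y 3.8 5.9
  z 27 6 [-2.1  4.9 29.9] x -4.6 0.4 y 3.6 6.4
  z 33 8 [-2.5  5.1 35.7] x -3.9 -0.0 y 3.3 6.2
  z 39 5 [-2.   5.  41.4] x -3.5 -0.5 y 3.7 6.7
  z 45 6 [-2.4  6.3 47.2] x -3.7 -0.0 y 4.8 7.7
wrist cam in tool [  66.   -1. -143.] 232
  z 3 78 [ 6.6 -1.3  4.2] x -4.4 9.1 y -9.2 7.5
  z 21 15 [ 1.6  1.5 25.7] x 0.5 2.1 y -1.1 4.1
  z 27 37 [ 1.6  1.7 30. ] x -0.0 2.6 y -1.1 4.3
  z 33 31 [ 1.5  1.8 36.2] x -0.3 2.5 y -1.1 4.4
  z 39 28 [ 1.5  1.9 41.9] x -0.5 2.3 y -1.1 4.5
  z 45 28 [ 1.5  2.1 48.1] x 0.2 2.3 y -0.5 4.7
  z 51 15 [ 1.4  2.7 53.4] x -0.3 2.3 y -0.5 4.8
```

Run:
```python
from rod import *
o=get_obs(); go(.4522,-.2664,.197,-30.4)
d=capture("wrist")[1]; rod("wrist",d,get_calibration("wrist"),o)
```

```text
t 10.95 at [0.5584 0.0221 0.1968] xdir 103.74 tilt 0.18 f [-0.02  0.49 -0.88] w 0.0173 q6 -0.42 -> shift mm [-255.  -171.7   -0.4] turn -45.9
wrist cam in tool [  67.   -1. -141.] 485
  z 3 333 [ 5.3 -2.5  4.3] x -5.3 9.7 y -10.1 6.6
  z 21 7 [ 2.4  0.7 26.3] x 2.0 2.8 y -1.6 1.9
  z 27 33 [ 2.1  0.6 30. ] x 0.8 2.9 y -2.1 3.1
  z 33 34 [ 1.9  0.6 36.1] x -0.0 3.0 y -2.2 3.3
  z 39 27 [ 1.8  0.8 42. ] x -0.6 2.7 y -2.2 3.4
  z 45 28 [ 2.1  1.1 47.9] x 0.9 3.1 y -1.6 3.6
  z 51 22 [ 1.9  1.1 53.8] x -0.0 2.8 y -1.6 3.7
```

Request:
arm_command(steps=[[0.01,-0.255,-0.172,0,-45.9],[0.01,-0.255,-0.172,0,-45.9],[0.01,-0.255,-0.172,0,-45.9],[0.01,-0.255,-0.172,0,-45.9],[0.01,-0.255,-0.172,0,-45.9],[0.01,-0.255,-0.172,0,-45.9],[0.01,-0.255,-0.172,0,-45.9],[0.01,-0.255,-0.172,0,-45.9]])

```text
t: 11.67
eef_pos: [0.4513, -0.2618, 0.1933]
tool_rot: [0.259, 0.966, 0.001, -0.001]
ft_force: [0.8, -0.3, -0.3]
gripper_width: 0.017
finger_force: 38.4
```

Request:
arm_command(steps=[[0.01,0,0,0,0],[0.01,0,0,0,0],[0.01,0,0,0,0],[0.01,0,0,0,0],[0.01,0,0,0,0],[0.01,0,0,0,0]])

```text
t: 12.17
eef_pos: [0.4532, -0.2604, 0.1949]
tool_rot: [0.261, 0.965, 0.0, -0.0]
ft_force: [-0.1, -0.3, -0.3]
gripper_width: 0.017
finger_force: 38.4
```

```bash
python3 -c "
from h import *
go(.4522,-.2664,.135,-30.4)"
```

```text
t 12.17 at [ 0.4532 -0.2604  0.1949] xdir 149.75 tilt 0.03 f [-0.05 -0.26 -0.29] w 0.017 q6 -1.8 -> shift mm [-2.2 -5.7 59.9] turn 0.1
```

Request:
arm_command(steps=[[0.01,-0.002,-0.0055,0.015,0.1],[0.01,-0.002,-0.0055,0.03,0.1],[0.01,-0.002,-0.0055,0.045,0.1],[0.01,-0.002,-0.0055,0.052,0.1],[0.01,-0.002,-0.0055,0.052,0.1],[0.01,-0.002,-0.0055,0.052,0.1],[0.01,-0.002,-0.0055,0.052,0.1],[0.01,-0.002,-0.0055,0.052,0.1]])

```text
t: 12.83
eef_pos: [0.4525, -0.2678, 0.1444]
tool_rot: [0.263, 0.965, -0.001, 0.001]
ft_force: [0.1, -0.3, -0.2]
gripper_width: 0.0169
finger_force: 38.4
```

Run:
```python
from rod import *
o=get_obs(); go(.4522,-.2664,.135,-30.4)
out=[]
for n in ["side","wrist"]:
    c=get_calibration(n); p,d=capture(n); cv2.imwrite(f"pics/{n}9.png",p); np.save(f"{n}9.npy",d)
    rod(n,d,c,o)
    P=np.array([.4522,-.2664,.07]); u,v=proj(c,P)[0]; print(n,u,v)
    h=40 if n=="side" else 60
    u0,v0=int(u)-h,int(v)-h; v0=min(v0,420-2*h); print("crop",u0,v0,"scale",390/2/h)
    out.append(cv2.resize(p[v0:v0+2*h,u0:u0+2*h],(390,390),interpolation=cv2.INTER_CUBIC))
cv2.imwrite("pics/pair9.png",np.hstack(out))
```

```text
t 12.83 at [ 0.4525 -0.2678  0.1444] xdir 149.55 tilt 0.12 f [ 0.13 -0.26 -0.21] w 0.0169 q6 -1.8 -> shift mm [1.  1.  9.4] turn -0.0
side cam in tool [ 120. -205. -499.] 29
  z 3 8 [6.  5.8 4. ] x 3.3 9.1 y 0.2 10.1
  z 39 6 [ 1.7  1.3 41.9] x -0.1 3.3 y 0.3 3.3
  z 45 6 [ 1.3  1.6 47.7] x -0.8 2.9 y 0.6 3.1
  z 51 6 [ 0.8  2.3 54.2] x -2.0 2.9 y 1.2 4.9
side 339.95989470576126 349.2393620688133
crop 299 309 scale 4.875
wrist cam in tool [  67.   -1. -143.] 240
  z 3 87 [ 7.3 -1.1  4.2] x -3.4 10.3 y -8.8 7.5
  z 21 14 [ 2.5  1.8 25.5] x 1.3 3.1 y -0.6 4.1
  z 27 35 [ 2.3  1.7 29.8] x 0.8 3.2 y -1.1 4.2
  z 33 34 [ 2.1  1.5 36.1] x -0.3 3.1 y -1.2 4.4
  z 39 24 [ 2.3  2.1 41.7] x 1.1 3.1 y -0.5 4.5
  z 45 29 [ 2.4  2.3 47.6] x 1.3 3.1 y -0.5 4.6
  z 51 17 [ 2.2  2.3 53.1] x 0.5 3.0 y -0.5 4.8
wrist 285.1278184588296 216.12925844494856
crop 225 156 scale 3.25
```

View pics/pair9.png

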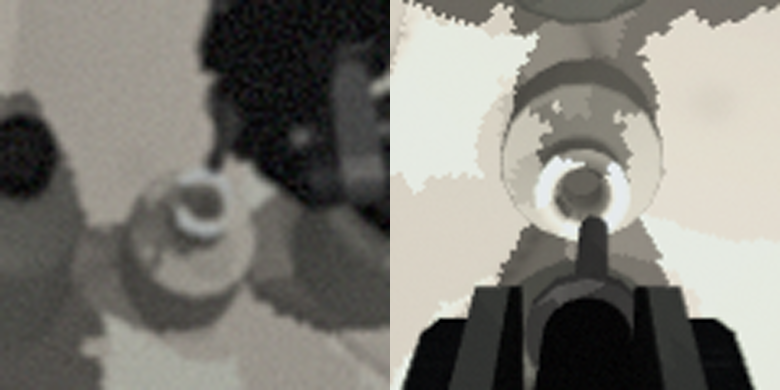

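In the side view, the mouth ring is centred at (340.6,351.0) and the rod tip is at (343.1,342.8). In the wrist view, the mouth ring is centred at (284.2,215.2), with the rod coming from below to its tip at (287.5,223.5). Next I work out the tip-to-mouth offset.

Run:
```python
from h import *
o=get_obs(); print(o["eef_pos"],o["t"]); M=R.from_quat(o["tool_rot"]).as_matrix(); T=lambda W:((W-o["eef_pos"])@M*1000).round(1)
ztip=o["eef_pos"][2]-.0571
for n,m,t in [("side",(340.6,351.),(343.1,342.3)),("wrist",(284.2,215.2),(287.5,223))]:
    c=get_calibration(n); p=cv2.imread(f"pics/{n}9.png"); g=cv2.cvtColor(p,cv2.COLOR_BGR2GRAY)
    print(n,"mouth",world(c,[m],z=.066).round(4),T(world(c,[m],z=.066)),"tip",T(world(c,[t],z=ztip)), "px/mm",np.linalg.norm(proj(c,[.4525,-.267,.066])-proj(c,[.4535,-.267,.066])))
    # bright rim centre
    u,v=map(int,m); h=9 if n=="side" else 17
    s=g[v-h:v+h+1,u-h:u+h+1]; b=s>(200 if n=="wrist" else np.percentile(s,75)); vv,uu=np.nonzero(b)
    (cx,cy),r=cv2.minEnclosingCircle(np.c_[uu,vv].astype(np.float32)); print("  bright circle",cx+u-h,cy+v-h,r)
d=np.load("wrist9.npy"); c=get_calibration("wrist"); W=cloud(c,d); k=(d>0)&(abs(W[...,2]-.066)<.003); v,u=np.nonzero(k[180:250,260:310]); v+=180;u+=260
(cx,cy),r=cv2.minEnclosingCircle(np.c_[u,v].astype(np.float32)); print("depth rim",len(u),cx,cy,r,T(world(c,[(cx,cy)],z=.066)))
```

```text
[ 0.45228696 -0.26769024  0.14411383] 12.9333
side mouth [[ 0.4526 -0.2682  0.066 ]] [[-0.4 -0.3 78.1]] tip [[-2.3  4.9 57.1]] px/mm 0.6171869888299085
  bright circle 339.7110548019409 347.70100498199463 10.410861015319824
wrist mouth [[ 0.4521 -0.2671  0.066 ]] [[ 0.5  0.4 78.1]] tip [[ 1.4  2.5 57.1]] px/mm 1.3108666639775108
  bright circle 284.0 211.0 21.401033401489258
depth rim 446 283.7945251464844 215.23159790039062 14.696891784667969 [[ 0.5  0.1 78.1]]
```

Request:
arm_command(steps=[[0.01,0.0003,-0.0018,0.005,0],[0.01,0.0003,-0.0018,0.01,0],[0.01,0.0003,-0.0018,0.014,0],[0.01,0.0003,-0.0018,0.014,0],[0.01,0.0003,-0.0018,0.014,0],[0.01,0.0003,-0.0018,0.014,0]])

```text
t: 13.43
eef_pos: [0.4506, -0.2687, 0.1291]
tool_rot: [0.263, 0.965, 0.0, -0.0]
ft_force: [1.3, 0.5, -0.8]
gripper_width: 0.0171
finger_force: 38.4
```

Run:
```python
from rod import *
o=get_obs(); go(.4522,-.2664,.125,-30.4); M=R.from_quat(o["tool_rot"]).as_matrix(); T=lambda W:((W-o["eef_pos"])@M*1000).round(1)
for n in ["side","top","wrist"]:
    c=get_calibration(n); p,d=capture(n); cv2.imwrite(f"pics/{n}10.png",p); np.save(f"{n}10.npy",d)
    if n!="top": rod(n,d,c,o)
    W=cloud(c,d); t=(W-o["eef_pos"])@M*1000
    k=(d>0)&(abs(W[...,2]-.066)<.0035)&(np.hypot(t[...,0],t[...,1])<17); v,u=np.nonzero(k)
    if len(u)>5: (cx,cy),r=cv2.minEnclosingCircle(np.c_[u,v].astype(np.float32)); print(n,"depth rim",len(u),cx,cy,r,T(world(c,[(cx,cy)],z=.066)),world(c,[(cx,cy)],z=.066).round(4))
```

```text
t 13.43 at [ 0.4506 -0.2687  0.1291] xdir 149.53 tilt 0.01 f [ 1.3   0.5  -0.76] w 0.0171 q6 -1.81 -> shift mm [-0.2  2.8  4.1] turn -0.1
side cam in tool [ 120. -203. -514.] 124
  z 3 5 [8.5 0.5 3.9] x 6.7 9.7 y -1.6 5.2
  z 39 3 [ 1.4  1.  42.5] x 0.8 2.2 y 0.6 1.8
  z 45 7 [ 1.5  2.1 47.3] x -1.3 3.1 y 0.2 4.9
  z 51 5 [ 0.5  1.5 53.1] x -2.1 2.4 y 0.9 2.5
  z 57 16 [ 1.3  2.1 62.4] x -8.4 9.3 y -6.5 12.3
  z 63 85 [ 0.1  2.2 64.8] x -11.7 10.1 y -7.2 13.4
side depth rim 95 339.9285583496094 350.0714416503906 7.231695652008057 [[-0.7  3.  63.1]] [[ 0.4527 -0.2665  0.066 ]]
top depth rim 27 402.26922607421875 235.26922607421875 4.623497486114502 [[ 3.2  4.3 63.1]] [[ 0.4501 -0.2633  0.066 ]]
wrist cam in tool [  67.   -1. -143.] 726
  z 3 55 [ 7.5 -0.6  4.2] x -4.3 9.8 y -9.3 7.5
  z 21 18 [ 2.3  1.4 25.3] x 0.9 2.9 y -0.6 4.1
  z 27 35 [ 2.   1.7 30. ] x 0.6 3.0 y -1.1 4.2
  z 33 29 [ 1.9  1.8 36. ] x -0.1 2.8 y -1.2 4.4
  z 39 28 [ 2.1  1.9 41.5] x 0.8 2.9 y -0.5 4.5
  z 45 30 [ 1.9  2.3 48. ] x 0.4 2.8 y -0.5 4.7
  z 51 14 [ 2.   2.5 53.2] x 0.9 2.7 y 0.1 4.8
  z 57 265 [ 0.5  1.9 62.4] x -10.7 10.0 y -8.8 12.0
  z 63 247 [-0.1  1.5 64.3] x -10.5 9.8 y -8.9 12.7
  z 69 5 [-3.   1.4 69.2] x -5.1 -1.4 y -2.6 6.6
wrist depth rim 484 286.4193420410156 223.0 15.708572387695312 [[-0.9  1.9 63.1]] [[ 0.4523 -0.2675  0.066 ]]
```

The wrist view has the rod tip within about 0.5 mm of the mouth's centre. I insert slowly and watch the force.

Request:
arm_command(steps=[[0.01,-0.0003,-0.0002,0.003,0],[0.01,-0.0003,-0.0002,0.006,0],[0.01,-0.0003,-0.0002,0.009,0],[0.01,-0.0003,-0.0002,0.012,0],[0.01,-0.0003,-0.0002,0.015,0],[0.01,-0.0003,-0.0002,0.015,0]])

```text
t: 14.08
eef_pos: [0.4504, -0.2686, 0.1132]
tool_rot: [0.263, 0.965, 0.0, -0.001]
ft_force: [-0.3, -0.7, -0.4]
gripper_width: 0.0166
finger_force: 38.4
```

```bash
cat > chk.py <<'E'
from rod import *
o=get_obs(); go(.4522,-.2664,.0735,-30.4); M=R.from_quat(o["tool_rot"]).as_matrix()
print("ft",o["ft_force"],"mom",o["moment"])
c=get_calibration("wrist"); d=capture("wrist")[1]; W=cloud(c,d); t=(W-o["eef_pos"])@M*1000
z=(o["eef_pos"][2]-.066)*1000
q=t[(d>0)&(abs(W[...,2]-.066)<.003)&(np.hypot(t[...,0],t[...,1])<16)]
if len(q): print("rim in tool x",q[:,0].min().round(1),q[:,0].max().round(1),"y",np.percentile(q[:,1],[1,99]).round(1))
s=t[(d>0)&(t[...,2]>7)&(t[...,2]<z-4)&(np.hypot(t[...,0],t[...,1])<12)]
if len(s): print("rod",len(s),s.mean(0).round(1),"y",np.percentile(s[:,1],[2,98]).round(1),"xmax",np.percentile(s[:,0],98).round(1))
E
python3 chk.py
```

```text
t 14.08 at [ 0.4504 -0.2686  0.1132] xdir 149.53 tilt 0.09 f [-0.34 -0.74 -0.39] w 0.0166 q6 -1.81 -> shift mm [-0.5  2.8 39.7] turn -0.1
ft [-0.34028431 -0.74221445 -0.38662934] mom [-0.01434925 -0.01140641  0.00609668]
rim in tool x -8.8 9.7 y [-8.2 12.3]
rod 100 [ 2.2  1.7 33.2] y [-1.1  4.4] xmax 3.4
```

Request:
arm_command(steps=[[0.01,0,0.0003,0.003,0],[0.01,0,0.0003,0.006,0],[0.01,0,0.0003,0.009,0],[0.01,0,0.0003,0.012,0],[0.01,0,0.0003,0.015,0],[0.01,0,0.0003,0.015,0]])

```text
t: 14.63
eef_pos: [0.4505, -0.2684, 0.0983]
tool_rot: [0.263, 0.965, 0.0, -0.001]
ft_force: [1.1, -0.2, -0.5]
gripper_width: 0.0165
finger_force: 38.4
```

```bash
python3 chk.py
```

```text
t 14.63 at [ 0.4505 -0.2684  0.0983] xdir 149.54 tilt 0.08 f [ 1.13 -0.18 -0.55] w 0.0165 q6 -1.81 -> shift mm [-0.4  2.6 24.8] turn -0.1
ft [ 1.12677678 -0.18140408 -0.5475716 ] mom [ 0.00029306 -0.00924456 -0.02640809]
rim in tool x -4.9 9.6 y [-8.9 12. ]
rod 23 [ 2.4  1.6 26.4] y [-0.8  3.8] xmax 3.0
```

Request:
arm_command(steps=[[0.01,0,0.0003,0.003,0],[0.01,0,0.0003,0.006,0],[0.01,0,0.0003,0.009,0],[0.01,0,0.0003,0.012,0],[0.01,0,0.0003,0.015,0],[0.01,0,0.0003,0.018,0],[0.01,0,0.0003,0.018,0]])

```text
t: 15.27
eef_pos: [0.4507, -0.2682, 0.0804]
tool_rot: [0.263, 0.965, 0.0, -0.001]
ft_force: [0.5, -0.4, -1.1]
gripper_width: 0.0168
finger_force: 38.4
```

```bash
python3 chk.py
```

```text
t 15.27 at [ 0.4507 -0.2682  0.0804] xdir 149.54 tilt 0.08 f [ 0.47 -0.38 -1.1 ] w 0.0168 q6 -1.81 -> shift mm [-0.4  2.3  6.9] turn -0.1
ft [ 0.46618382 -0.37517919 -1.10361016] mom [ 0.00076403  0.01174717 -0.00169362]
rim in tool x -1.3 9.7 y [-9.2 10. ]
```

Request:
arm_command(steps=[[0.01,0,0.0002,0.0015,0],[0.01,0,0.0002,0.003,0],[0.01,0,0.0002,0.0045,0],[0.01,0,0.0002,0.0055,0],[0.01,0,0.0002,0.006,0],[0.01,0,0.0002,0.006,0]])

```text
t: 15.82
eef_pos: [0.4511, -0.2683, 0.075]
tool_rot: [0.263, 0.965, 0.0, -0.0]
ft_force: [-0.8, 0.2, 0.0]
gripper_width: 0.0168
finger_force: 38.4
```

Request:
arm_command(steps=[[0.01,0,0,0.0007,0],[0.01,0,0,0.0007,0],[0.01,0,0,0.0007,0]])

```text
t: 16.07
eef_pos: [0.4512, -0.2683, 0.0745]
tool_rot: [0.263, 0.965, 0.0, -0.0]
ft_force: [-0.4, 0.0, -1.0]
gripper_width: 0.0167
finger_force: 38.4
```

Request:
arm_command(steps=[[0.01,0,0,0.0007,0],[0.01,0,0,0.0007,0],[0.01,0,0,0.0007,0]])

```text
t: 16.32
eef_pos: [0.4512, -0.2683, 0.0737]
tool_rot: [0.263, 0.965, 0.0, -0.0]
ft_force: [-0.1, 0.8, -0.5]
gripper_width: 0.0167
finger_force: 38.4
```

Request:
arm_command(steps=[[0.01,0,0,0.0008,0],[0.01,0,0,0.0008,0],[0.01,0,0,0.0008,0]])

```text
t: 16.57
eef_pos: [0.4512, -0.2683, 0.0729]
tool_rot: [0.263, 0.965, 0.0, -0.0]
ft_force: [0.0, -0.1, 0.5]
gripper_width: 0.0167
finger_force: 38.4
```

Request:
arm_command(steps=[[0.01,0,0,0.0007,0],[0.01,0,0,0.0007,0],[0.01,0,0,0.0007,0]])

```text
t: 16.82
eef_pos: [0.4515, -0.2686, 0.0727]
tool_rot: [0.263, 0.965, -0.0, 0.0]
ft_force: [0.1, 0.8, 2.8]
gripper_width: 0.0169
finger_force: 38.3
```

Contact, at about the expected seat height. I press a little more, up to about 8 N, to confirm it is seated.

Request:
arm_command(steps=[[0.01,0,0,0.0007,0],[0.01,0,0,0.0007,0],[0.01,0,0,0.0007,0]])

```text
t: 17.07
eef_pos: [0.4519, -0.2689, 0.0726]
tool_rot: [0.263, 0.965, -0.0, 0.001]
ft_force: [0.1, 1.0, 6.1]
gripper_width: 0.0172
finger_force: 38.2
```

```bash
python3 chk.py
```

```text
t 17.07 at [ 0.4519 -0.2689  0.0726] xdir 149.54 tilt 0.11 f [0.13 0.99 6.09] w 0.0172 q6 -1.81 -> shift mm [ 1.   2.3 -0.9] turn -0.1
ft [0.12999765 0.98994089 6.09191831] mom [0.1321109  0.06151479 0.00787509]
rim in tool x 0.0 11.2 y [-9.4  9.2]
```

Request:
arm_command(steps=[[0.01,0,0,-0.0008,0],[0.018,0,0,-0.0008,0],[0.02,0,0,-0.0008,0],[0.025,0,0,-0.0008,0],[0.035,0,0,-0.0008,0],[0.045,0,0,-0.0008,0],[0.045,0,0,-0.0008,0],[0.045,0,0,-0.0008,0]])

```text
t: 17.78
eef_pos: [0.4511, -0.2683, 0.0723]
tool_rot: [0.263, 0.965, 0.0, -0.0]
ft_force: [-0.3, 0.0, -0.4]
gripper_width: 0.045
finger_force: 0.0
```

Request:
arm_command(steps=[[0.05,0,0,-0.005,0],[0.05,0,0,-0.02,0],[0.05,0,0,-0.05,0],[0.05,0,0,-0.08,0],[0.05,0,0,-0.12,0],[0.05,0,0,-0.15,0],[0.05,0,0,-0.17,0],[0.05,0,0,-0.17,0]])

```text
t: 18.45
eef_pos: [0.4534, -0.2704, 0.2488]
tool_rot: [0.263, 0.965, -0.003, 0.005]
ft_force: [0.1, 0.0, 0.2]
gripper_width: 0.0499
finger_force: 0.0
```

Request:
arm_command(steps=[[0.05,0.04,0,-0.02,0],[0.05,0.08,0,-0.04,0],[0.05,0.1,0,-0.04,0],[0.05,0.1,0,-0.04,0],[0.05,0.1,0,-0.04,0],[0.05,0.1,0,-0.04,0]])

```text
t: 18.95
eef_pos: [0.3651, -0.2177, 0.2818]
tool_rot: [0.263, 0.965, 0.0, -0.0]
ft_force: [-1.0, 0.4, 0.1]
gripper_width: 0.0502
finger_force: 0.0
```

Run:
```python
from h import *
print(get_obs()["eef_pos"])
for n in ["top","side"]:
    c=get_calibration(n); p,d=capture(n); W=cloud(c,d); W0=cloud(c,np.load(n+"0.npy")); d0=np.load(n+"0.npy")
    def comp(nm,P,r,lo,hi):
        out=[]
        for w,dd in ((W0,d0),(W,d)):
            k=(dd>0)&(np.hypot(w[...,0]-P[0],w[...,1]-P[1])<r)&(w[...,2]>lo)&(w[...,2]<hi)
            out.append((int(k.sum()),w[k].mean(0).round(4).tolist(),w[k][:,2].max().round(4)) if k.sum() else 0)
        print(n,nm,*out,sep="\n   ")
    comp("bottle",(.399,-.236),.03,.1,.14); comp("jar",(.508,-.300),.03,.08,.1)
    comp("ball/knob",(.452,-.267),.02,.095,.14); comp("handle",(.452,-.267),.02,.072,.1); comp("vialbody",(.452,-.267),.025,.03,.066)
    comp("cap",(.486,.337),.025,.008,.07); comp("brush",(.57,-.0216),.018,.068,.13); comp("scriber",(.581,-.066),.018,.068,.13)
```

```text
[ 0.36508127 -0.21770124  0.28182021]
top
   bottle
   (105, [0.3988, -0.2337, 0.123], np.float64(0.1296))
   (103, [0.3988, -0.2338, 0.1235], np.float64(0.1297))
top
   jar
   (377, [0.5078, -0.2981, 0.0902], np.float64(0.0954))
   (379, [0.5078, -0.2981, 0.09], np.float64(0.0952))
top
   ball/knob
   (48, [0.4521, -0.2654, 0.1009], np.float64(0.1052))
   (92, [0.4517, -0.2643, 0.1221], np.float64(0.1288))
top
   handle
   (57, [0.4519, -0.2625, 0.0832], np.float64(0.0993))
   (24, [0.4524, -0.2613, 0.0824], np.float64(0.0965))
top
   vialbody
   (121, [0.4514, -0.2538, 0.0447], np.float64(0.0657))
   (195, [0.4521, -0.259, 0.0441], np.float64(0.0658))
top
   cap
   (16, [0.4926, 0.336, 0.0094], np.float64(0.0105))
   (192, [0.4837, 0.3328, 0.0294], np.float64(0.0575))
top
   brush
   (34, [0.5658, -0.0206, 0.0868], np.float64(0.1086))
   (31, [0.5657, -0.021, 0.0885], np.float64(0.1061))
top
   scriber
   (66, [0.5783, -0.0653, 0.1031], np.float64(0.1139))
   (65, [0.5784, -0.0652, 0.1038], np.float64(0.1138))
side
   bottle
   (241, [0.3987, -0.2382, 0.1214], np.float64(0.1266))
   (243, [0.3987, -0.2383, 0.1215], np.float64(0.1267))
side
   jar
   (784, [0.5068, -0.3009, 0.0893], np.float64(0.0929))
   (787, [0.5068, -0.3011, 0.0893], np.float64(0.0933))
side
   ball/knob
   (100, [0.4522, -0.2668, 0.099], np.float64(0.1015))
   (209, [0.4499, -0.2684, 0.1192], np.float64(0.1268))
side
   handle
   (149, [0.4499, -0.2683, 0.0912], np.float64(0.1))
   (71, [0.4476, -0.2691, 0.0866], np.float64(0.0999))
side
   vialbody
   (294, [0.4434, -0.2728, 0.0439], np.float64(0.0654))
   (410, [0.4468, -0.2707, 0.0434], np.float64(0.0658))
side
   cap
   0
   (193, [0.4833, 0.3308, 0.0274], np.float64(0.053))
side
   brush
   (105, [0.5678, -0.025, 0.0862], np.float64(0.1096))
   0
side
   scriber
   (182, [0.5786, -0.069, 0.0943], np.float64(0.1123))
   (142, [0.5794, -0.0708, 0.0914], np.float64(0.1129))
```

The ball top is at 126.8 mm, where 126 mm means fully seated. The cap is standing, and the bottle, the jar and the other two sticks haven't moved. I hand the job in.

```bash
python3 -c "
from cell import *
print(finish_job())"
```

```text
the job is handed in; nothing more can be done
None
```

The job is handed in at about 19 s: the cap stands on its rim in the tray's empty half, the applicator is pushed down to its collar in the vial, and my last measurements show the bottle, jar and other two sticks where they were.

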